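Pack the homogenizer set into its caddy

ROBOT

A 6-joint arm with a two-finger parallel gripper is mounted at the origin on the work surface. World frame = base frame: x ahead of the robot, y to its left, z up, the work surface at z = 0. Lengths are in m, angles in degrees, forces in N, time in s.
With the tool pointing down it reaches from about 0.25 to 0.725 m from the base axis. Payload 9.7 kg.
Tool frame: the origin (TCP) lies midway between the tips of the shut fingers; the grasp point (between the pads) lies bot.grasp_offset behind it (bot.grasp_offset is the distance from the TCP to the grasp point, in m); x points along the fingers, y is the direction in which the jaws open and shut, and the axes are right-handed (so a half turn about x gives the same grasp; the last joint's range is limited). The gripper opens to 85 mm and grips with 20 to 120 N. Pads are 22 mm wide; open, the fingers measure 114 mm over their backs; the gripper's body (76 mm by 85 mm) begins 54 mm behind the grasp point. The pads swing forward as they close: fully open they stand 13 mm farther back than shut.
Start: joints at [0, 4.979, 10.078, 95.1, 0, 90], TCP at [0.55, -0, 0.231] pointing down, gripper open.
Joint ranges: [-179.16, 179.16], [-48.56, 103.87], [-65.8, 70.77], [-126.05, 130.52], [-82.76, 87.17], [-180, 180]. Speed limits (degrees/s): [127.2, 127.2, 147.25, 180, 180, 180].

INTERFACE

Orientations are given as [roll, pitch, yaw] about the fixed x, y, z axes, in that order (R = Rz(yaw) Ry(pitch) Rx(roll)).
In Python, from workcell import status, camera, bot gives the robot as it stands.
- The arm moves only by the shell command python3 -m jog 'ROWS' [OPENING] [FORCE]. ROWS is text: rows parted by semicolons, each of 4 numbers parted by spaces: the shift along the tool's x, y, z in mm, then the turn about the tool's x in degrees. A call has exactly 8 rows; each row is the pose to reach, as a shift and turn from the pose commanded when the call began, along the tool's axes at that moment; what a row does not reach only later rows make up. A row lasts 1/8 s, in which the tool goes at most 62.5 mm and 10.7 degrees, less where a joint would pass 70% of its speed; a pose out of reach is approached as far as the arm can. A call with a gripper value outside its range is refused whole. OPENING is the opening, from 0 (shut) to 1 (fully open), set as the call begins (- or left out, the last holds). The fingers move at their own pace and stop on an object; FORCE is the grip in N (left out, the last holds). Time passes only in rows, so rows that repeat a pose let the fingers close, or fill a call up. It gives the time, the measured TCP pose, the force and the opening at its end, in the units of the state.
- status.get_obs(): the state, without advancing time (a new reading comes with each control period).
- camera(name): name is "scene" or "side" or "wrist"; returns a dict with "color" (420x560x3 uint8, red, green, blue), "vfov" (degrees; the focal length in pixels is half the picture's height over the tangent of half this angle, whatever the lens; pixels are square), "cx", "cy" (the principal point, pixels), "rvec" (rotation vector, rad) and "tvec" (3), from world to camera coordinates, as OpenCV has them. Camera axes: x right, y down, z forward; pixel columns grow to the right and rows downward; lengths in m; the calibration is good to about 2 mm. A picture is of the moment at which its call begins. There is no depth.
- bot.job_done(): hands the job in, once; it reports no verdict.
The state is a dict: "time": time; "q": joint angles; "qd": joint speeds; "joint_efforts": joint torques, N m; "ee_pos": TCP position; "tcp_rot": TCP orientation; "wrist_force": force on the tool from outside, world axes, zero at the start; "torque": the same for the moment, N m; "opening": finger opening in m.
Only numpy, scipy, OpenCV 4.12 (cv2) and the standard library are available. Lean on these libraries where they do the work, as an engineer would, in place of code of your own. Each camera call takes 0.05 s, during which the arm holds its last target. There are 200 camera calls.

TASK

Pack the tissue homogenizer's set into the white caddy, one part at a time: the amber grinding vessel with the wide cup mouth stands upright in the round well, the white-headed pestle lies in the long groove, and in the blue bin the boss-head lies flat in the long compartment and the red sliding jaw stands on its nut in the short one. The red jaw is held in the rail's T-slot: slide it along to the open end of the rail and lift it out there. Keep the glass upright and set it down gently, do not drop it; leave the plain sample tube and the black-headed stirring rod where they are, they do not belong to the set.

Things in the scene. Friction and masses are not known exactly. Their poses are not given: they have to be found in the camera images.
- vessel: To pack. Grinding vessel of amber glass, loose, upright, 95 mm tall, 120 g: round foot 46 mm across and 10 mm high, barrel 24 mm across up to z = 66 mm, then a wide cup 40 mm across from z = 72 mm to the rim at 95 mm (grip it there). Origin: centre of the foot's underside, z up its axis.
- pestle: To pack. Pestle lying on the bench, 140 mm long, 90 g: steel rod 10 mm across along its own x, bare from x = -52 to +36 mm; white eight-sided head, 20 mm across, at the +x end; dark steel coupling, 20 mm across, at the -x end. Origin on the rod's axis at mid-length, 10 mm above what it lies on.
- boss_head: To pack. Boss-head, dark grey steel clamp lying flat, 220 g: 93 mm long in its own x over the T-bars of its two screws, 30 mm wide in y, 32 mm high. Grip its solid middle (x = -11 to +11 mm, faces at y = -15 and +15 mm, full height). Origin: centre of its underside.
- sliding_jaw: To pack. Red block 36 (x) x 30 (y) x 28 mm with a black knob on top and a steel T-nut (36 x 22 x 7 mm) below on a stem, 160 g. Origin: centre of the nut's underside; red block from z = 15 to 43 mm, knob top 52 mm. At first the nut is in the rail's T-slot, the red block on the rail's top, its axes parallel to the rail's; it slides freely. Off the rail it stands on its nut.
- rail: Fixed aluminium rail 260 (x) x 40 x 30 mm high, origin: centre of its underside. T-slot along the middle of its top; its 6 mm lips hold the nut down. Open end at x = -130 mm, towards the robot; at the other end (x above +84 mm) a grey fixed jaw, 70 mm above the bench, and a black cap. The nut is clear when the sliding jaw's origin is beyond x = -148 mm; then lift.
- vessel_insert: Place of the vessel: fixed charcoal foam block in the caddy, 76 x 195 mm (x, y), 22 mm high, with one round well 60 mm across, 16 mm deep, yellow-floored, in the middle. Origin: centre of its underside, 5 mm above the bench; well floor at z = 6 mm. The three inserts stand side by side in any order, 78 mm apart in x; the caddy's rim is 18 mm high.
- pestle_insert: Place of the pestle: fixed charcoal foam block in the caddy, 76 x 195 mm (x, y), 18 mm high, with a groove along its y, 40 mm wide, 179 mm long, 12 mm deep (yellow floor at z = 6 mm), and a finger cut-out across the middle, 60 mm long in y, over the full width. The pestle may lie either way round. Origin: centre of its underside.
- fittings_bin: Fixed blue open bin in the caddy, 76 x 195 mm (x, y), 20 mm high, walls and floor 4 mm, origin: centre of its underside. A divider parts it: the long compartment (boss-head) is 68 x 115 mm inside, centred at y = +36 mm; the short one (sliding jaw) 68 x 68 mm, centred at y = -59.5 mm. Floor of both at z = 4 mm.
- sample_tube: Look-alike, to be left: plain straight amber tube on the same 46 mm foot, 24 mm across up to its rim, 95 mm tall, loose, without the wide cup. Origin: centre of the foot's underside.
- stirring_rod: Look-alike, to be left: the same rod as the pestle, same size and frame, lying on the bench, but with a black head at its +x end.
Mind the look-alikes: they are no part of the job. What is shaped like the sliding_jaw but green or purple is not meant.

How it is judged:
By the outcome, as a careful person would: the job done as asked, in the order asked, and still so for the second after the job is handed in, with the robot touching nothing.
It also fails if it takes over 109 s, if anything falls off the work surface, if the arm or the gripper's body presses on something with over 40 N, if the wrist force passes 120 N, or if a joint passes its speed limit or range.

## Working session

There is one attempt and no reset: what is moved stays moved. The work goes in short steps, Python scripts to look and compute and a shell command to move; the robot and the scene stay as the last step left them, time stands still between calls to the robot, and variables do not carry over. Pictures are saved under pics/ and viewed, about 12 in all and at most 16, crops included, and the job is handed in when it is done.

```bash
ls; mkdir -p pics; python3 - <<'E'
from workcell import status,camera,bot
import cv2
o=status.get_obs()
print(o['time'],o['ee_pos'],o['tcp_rot'],o['opening'],bot.grasp_offset)
for n in('scene','side','wrist'):
    c=camera(n);print(n,c['vfov'],c['cx'],c['cy'],c['rvec'],c['tvec'])
    cv2.imwrite(f'pics/{n}0.png',cv2.resize(c['color'][:,:,::-1],(800,600),interpolation=cv2.INTER_CUBIC))
E
```

```text
pics
0.0 [ 5.49788840e-01 -6.73306049e-06  2.30581097e-01] [ -89.1247886    89.92561581 -179.1271406 ] 0.08542087940474474 0.0187
scene 53.24984013340757 277.9834696726279 208.97942401927205 [ 2.16463959  1.42445831 -0.46107023] [-0.14538066 -0.41465218  1.33186156]
side 47.491405691872465 288.7422969428927 211.06814697854645 [ 2.23609629 -0.60298117  0.23862932] [-0.50807612  0.1618504   1.02524601]
wrist 62.368652148241736 279.1204265050665 209.2187301226029 [-2.87178505e+00  7.80837842e-04  2.04298474e-03] [-0.5488854  -0.03477813  0.37747702]
```

View pics/scene0.png

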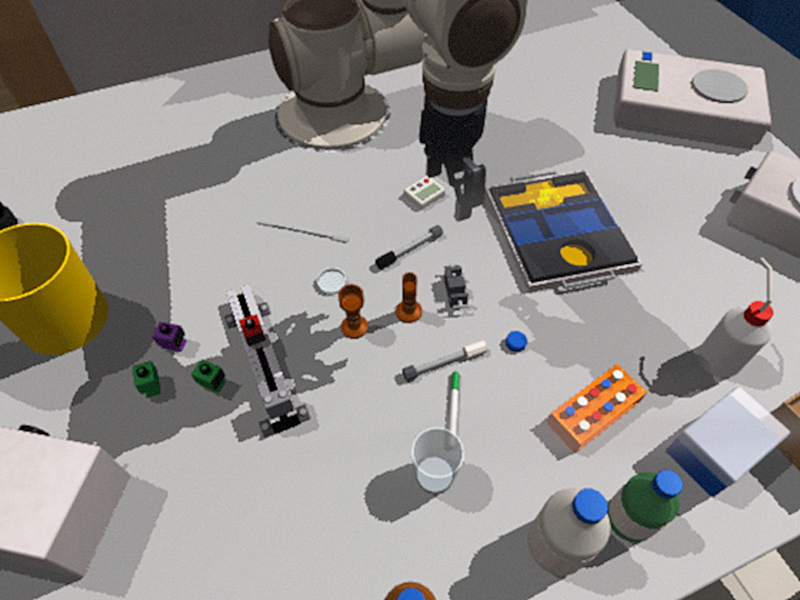

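View pics/side0.png

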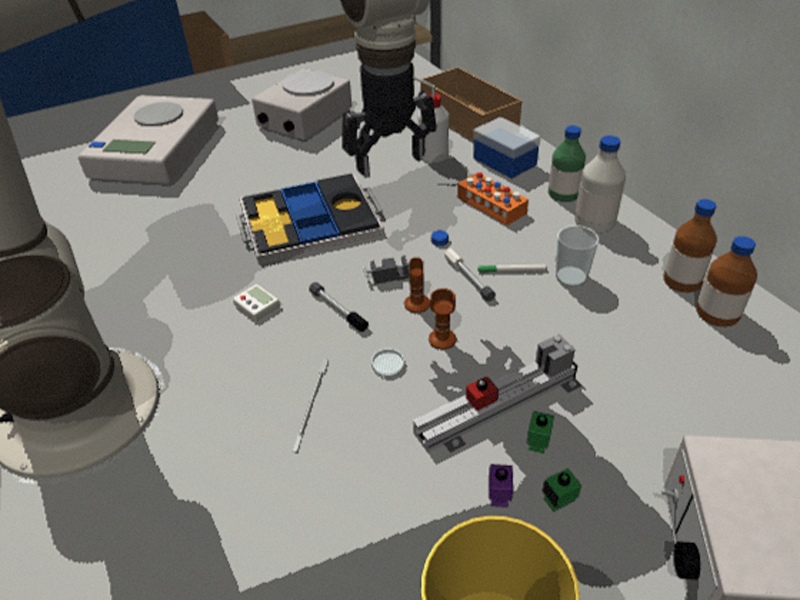

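The vessel with the wide cup is at scene (352,310) and the plain tube, a look-alike, at (409,300). The white-headed pestle is at (445,360) and the black-headed rod at (410,247). The boss-head is at (455,288) and the red jaw on the rail at (251,328). The green and purple blocks are decoys. The caddy is at (560,230). I'll confirm these in enlarged crops.

```bash
cat > h.py <<'E'
import numpy as np,cv2
from workcell import status,camera,bot
def cal(c):
    f=c['color'].shape[0]/2/np.tan(np.radians(c['vfov']/2))
    return np.array([[f,0,c['cx']],[0,f,c['cy']],[0,0,1.]]),np.array(c['rvec'],float),np.array(c['tvec'],float)
def ray(c,uv,z):
    K,r,t=cal(c);R=cv2.Rodrigues(r)[0];o=-R.T@t
    d=R.T@np.linalg.inv(K)@np.array([uv[0],uv[1],1.]);return o+d*(z-o[2])/d[2]
def proj(c,P):
    K,r,t=cal(c);return cv2.projectPoints(np.array(P,float).reshape(-1,1,3),r,t,K,None)[0][:,0]
def crop(c,x,y,w,h,s,name):
    im=cv2.resize(c['color'][y:y+h,x:x+w,::-1],None,fx=s,fy=s,interpolation=cv2.INTER_CUBIC);cv2.imwrite('pics/'+name,im)
def save(n):
    c=camera(n);np.save(f'{n}.npy',c,allow_pickle=True);return c
def load(n): return np.load(f'{n}.npy',allow_pickle=True).item()
E
python3 - <<'E'
from h import *
c=save('scene');crop(c,150,150,200,150,4,'sc1.png')
crop(c,330,110,130,100,6,'sc2.png')
c=save('side');crop(c,160,115,260,195,3,'si1.png')
E
```

```text
(no output)
```

View pics/sc1.png

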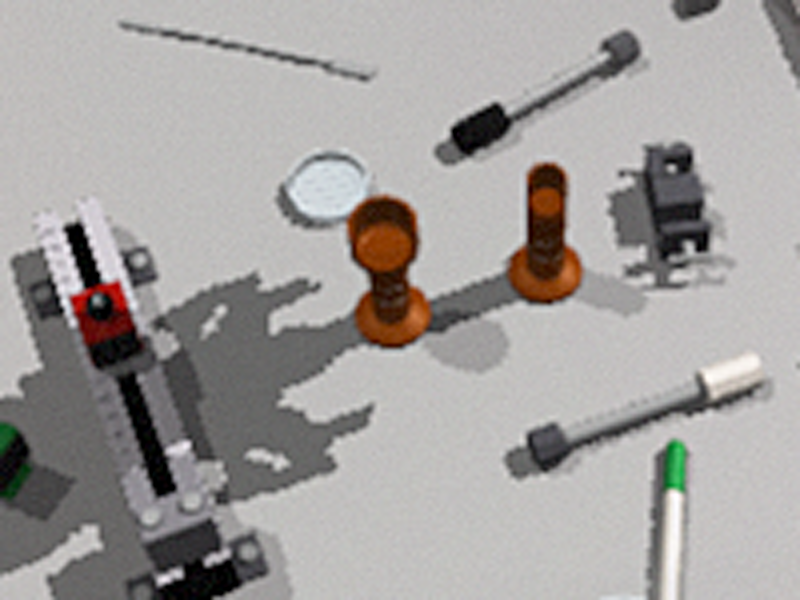

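View pics/sc2.png

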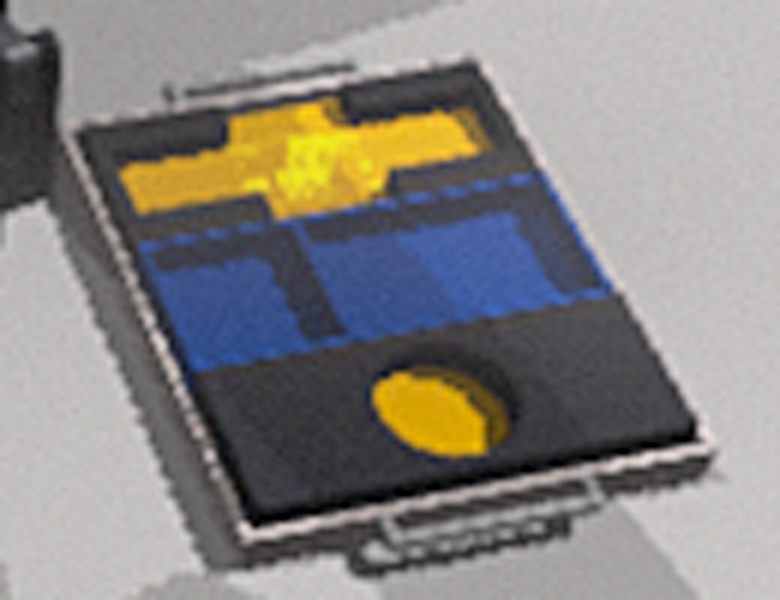

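View pics/si1.png

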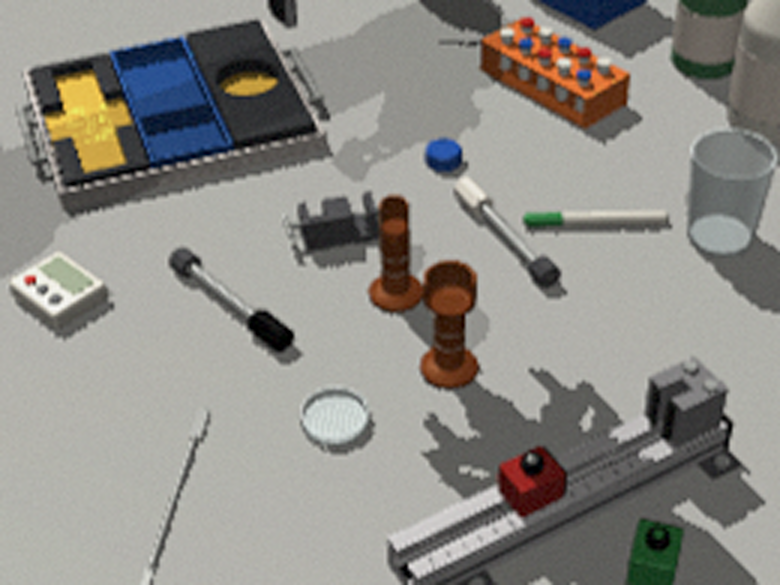

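Confirmed in the crops. The vessel (wide cup) is at sc1 (384,270) and the plain tube at (546,230). The white-headed pestle is at (650,410), and the black-headed rod at (540,95) is left alone. The red jaw is at (103,310). In the caddy the pestle groove is nearest the robot, then the bin, then the well; the long compartment is on the right in the scene view.

```bash
cat > m.py <<'E'
from h import *
from scipy.optimize import least_squares
S=load('scene');D=load('side')
a=lambda p:((p[0]+.5)/4-.5+150,(p[1]+.5)/4-.5+150)
b=lambda p:((p[0]+.5)/6-.5+330,(p[1]+.5)/6-.5+110)
d=lambda p:((p[0]+.5)/3-.5+160,(p[1]+.5)/3-.5+115)
def show(n,ps,pd,z):
    A=ray(S,ps,z);B=ray(D,pd,z);print(n,np.round(A[:2]*1e3,1),np.round(B[:2]*1e3,1))
show('vfoot',a((393.5,315)),d((450,367)),.005)
show('tube',a((545,272)),d((396,293)),.005)
show('rod coup',a((568,438)),d((532,262)),.01)
show('rod head',a((702,390)),d((487,208)),.01)
show('sr head',a((508,112)),d((252,318)),.01)
show('sr coup',a((605,60)),d((194,267)),.01)
show('knob',a((99,300)),d((531,461)),.063)
show('railcornerL',a((37,215)),d((388,543)),.03) 
show('well',b((445,405)),d((248,80)),.027)
show('bossmid',a((675,195)),d((338,210)),.032)
L=[('b',(255,525),-1,1),] 
# vessel block corners (local x,y)
def fit(pts,z):
    def res(p):
        c,s=np.cos(p[2]),np.sin(p[2]);out=[]
        for cam,uv,x,y in pts:
            q=proj(cam,[[p[0]+c*x-s*y,p[1]+s*x+c*y,z]])[0];out+=list(q-uv)
        return out
    r=least_squares(res,[.5,.2,0]);print(np.round([r.x[0]*1e3,r.x[1]*1e3,np.degrees(r.x[2])],2),np.round(r.fun,1))
hx,hy=.038,.0975
fit([(S,b((255,522)),hx,-hy),(S,b((697,430)),hx,hy),(S,b((617,294)),-hx,hy),(S,b((198,374)),-hx,-hy),
 (D,d((318,130)),hx,-hy),(D,d((232,145)),-hx,-hy),(D,d((262,22)),hx,hy),(D,d((184,43)),-hx,hy)],.027)
E
python3 m.py
```

```text
vfoot [ 552.1 -156.2] [ 549.7 -160.3]
tube [559.7 -60.9] [556.3 -64.5]
rod coup [671.3 -96. ] [670.1 -94.4]
rod head [673.4 -12.7] [676.7 -14.5]
sr head [439.1 -33.8] [439.5 -35.6]
sr coup [423.7  42.5] [424.8  46. ]
knob [ 513.8 -313.5] [ 519.4 -313.1]
railcornerL [ 415.2 -332.5] [ 414.7 -301.2]
well [578.4 256.1] [574.5 251.6]
bossmid [556.1  26.5] [552.   25.8]
[576.26 254.69 -10.23] [-0.5 -1.2 -0.5 -0.1 -0.3  0.5 -1.5  0.3 -0.6 -1.7  1.4 -0.8 -1.  -0.6
  0.7 -2.7]
```

```bash
cat >> h.py <<'E'
from scipy.spatial.transform import Rotation as Ro
def go(*targets):
    """targets (x,y,z mm, jaw-axis angle deg or None): prints rows from present pose"""
    o=status.get_obs();R=Ro.from_euler('xyz',o['tcp_rot'],degrees=True).as_matrix()
    p=np.array(o['ee_pos'])*1e3
    jaw=np.degrees(np.arctan2(R[1,1],R[0,1]))
    print('t',round(o['time'],2),'p',np.round(p,1),'jaw',round(jaw,1),'xaxis',np.round(R[:,0],3),'q6',np.round(o['q'][5],1),'open',round(o['opening']*1e3,1),'F',np.round(o['wrist_force'],1))
    for t in targets:
        s=R.T@(np.array(t[:3])-p);tw=0
        if t[3] is not None: tw=-((t[3]-jaw+90)%180-90)  # tool x points down
        print(t,'->',np.round(s,1),'turn',round(tw,1))
E
python3 - <<'E'
from h import *
go((551,-158,231,None),(551,-158,62,None))
E
```

```text
t 0.25 p [549.9  -0.  231. ] jaw 0.0 xaxis [-0.001 -0.    -1.   ] q6 90.0 open 85.3 F [-0.1 -0.5  0.7]
(551, -158, 231, None) -> [ -0.    1.1 158. ] turn 0
(551, -158, 62, None) -> [169.    1.2 158. ] turn 0
```

```bash
python3 -m jog '20 1 50; 40 1 100; 60 1 150; 60 1 158; 60 1 158; 60 1 158; 60 1 158; 60 1 158' 1 40; python3 - <<'E'
from h import *
go((551,-158,62,None))
c=save('wrist');
for P in ([.551,-.158,.095],[.551,-.158,0]): print(proj(c,[P]))
crop(c,0,0,560,420,1.42,'w1.png')
E
```

```text
t 0.25 p [549.9  -0.  231. ] jaw 0.0 xaxis [-0.001 -0.    -1.   ] q6 90.0 open 85.3 F [-0.1 -0.5  0.7]
(551, -158, 62, None) -> [169.    1.2 158. ] turn 0
[[281.16028189 360.24539236]]
[[280.77418301 306.28263493]]invalid input
```

View pics/w1.png

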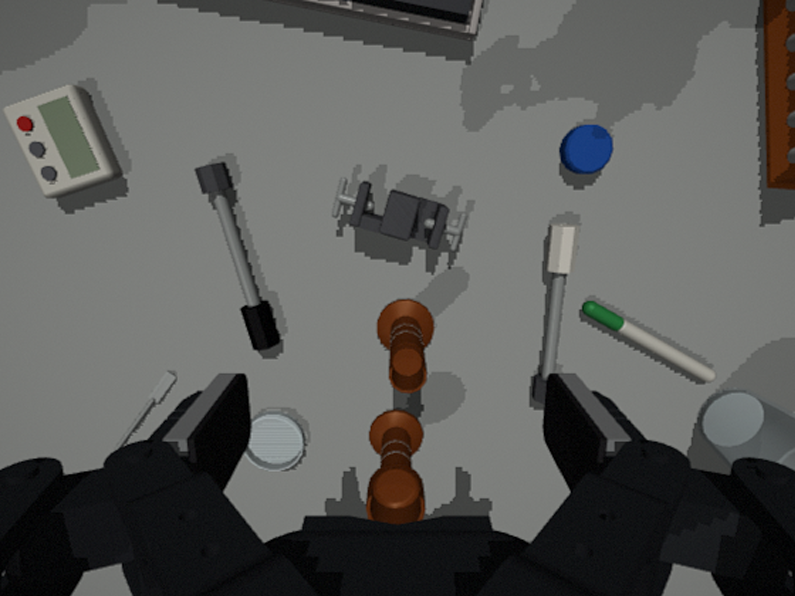

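The 3-number rows were refused, since each row needs 4. The start-pose wrist view is useful anyway. It shows the vessel foot at (396,435), the tube foot at (405,327) and the boss-head at (401,215), tilted about -15°. The pestle rod runs from (559,275) to (549,375).

```bash
python3 -m jog '20 0 50 0; 40 0 100 0; 60 0 150 0; 60 0 158 0; 60 0 158 0; 60 0 158 0; 60 0 158 0; 60 0 158 0' 1 40; python3 - <<'E'
from h import *
c=load('wrist')
w=lambda x,y:((x+.5)/1.42-.5,(y+.5)/1.42-.5)
for n,p,z in [('vfoot',(396,435),.005),('tube',(405,327),.005),('rodhead',(559,275),.01),('rodcoup',(549,375),.01),('boss',(401,215),.032),('bl',(340,199),.016),('br',(460,231),.016)]:
    print(n,np.round(ray(c,w(*p),z)*1e3,1))
c=save('wrist')
for P in ([.550,-.158,.095],[.550,-.158,0]): print(proj(c,[P]))
crop(c,0,0,560,420,1.42,'w2.png')
go((550,-158,62,None))
E
```

```text
time: 1.3
ee_pos: [0.5502, -0.1573, 0.1716]
tcp_rot: [76.2, 90.0, -13.7]
wrist_force: [0.5, -0.7, -0.2]
opening: 0.0853
vfoot [ 548.5 -154.9    5. ]
tube [555.7 -59.2   5. ]
rodhead [671.6 -16.2  10. ]
rodcoup [670.8 -98.   10. ]
boss [552.2  31.   32. ]
bl [508.9  40.7  16. ]
br [595.1  17.8  16. ]
[[279.6605516  219.49907077]]
[[279.46536477 189.08854672]]
t 1.35 p [ 550.2 -157.4  171.5] jaw 0.0 xaxis [ 0. -0. -1.] q6 74.0 open 85.7 F [-0.2  0.7 -1. ]
(550, -158, 62, None) -> [109.5  -0.2   0.6] turn 0
```

View pics/w2.png

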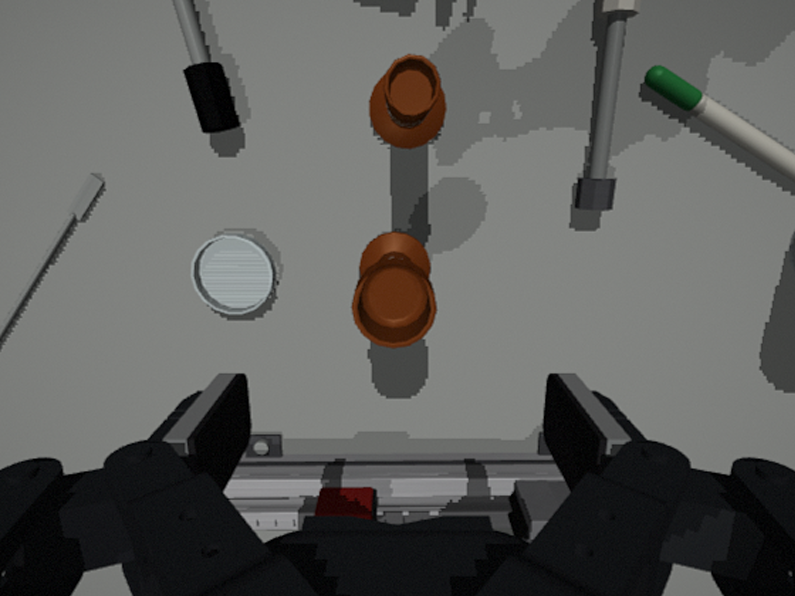

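The vessel rim centre is at w2 (394,303), which gives x≈549, y≈-155. Descending to grip the cup.

```bash
python3 -m jog '20 0 -2 0; 45 -1 -2 0; 70 -1 -2 0; 90 -1 -2 0; 100 -1 -2 0; 106 -1 -2 0; 109 -1 -2 0; 109 -1 -2 0'; python3 -m jog '0 0 0 0; 0 0 0 0; 0 0 0 0; 0 0 0 0; 0 0 0 0; 0 0 0 0; 0 0 0 0; 0 0 0 0' 0.3 35; python3 -m jog '-2 0 0 0; -6 0 0 0; -15 0 0 0; -30 0 0 0; -50 0 0 0; -75 0 0 0; -100 0 0 0; -120 0 0 0'; python3 - <<'E'
from h import *
c=save('wrist');crop(c,0,0,560,420,1,'w3.png')
go((576,254.5,182,None))
E
```

```text
time: 2.35
ee_pos: [0.5492, -0.1561, 0.0627]
tcp_rot: [70.1, 90.0, -19.9]
wrist_force: [-0.2, -0.7, 0.1]
opening: 0.0853
time: 3.35
ee_pos: [0.5492, -0.1561, 0.0627]
tcp_rot: [71.7, 90.0, -18.3]
wrist_force: [-0.9, -0.1, 5.4]
opening: 0.0393
time: 4.35
ee_pos: [0.5492, -0.1561, 0.1846]
tcp_rot: [74.2, 89.9, -15.8]
wrist_force: [0.2, -1.3, -1.4]
opening: 0.0393
t 4.4 p [ 549.9 -156.2  187.2] jaw 0.0 xaxis [ 0.005 -0.001 -1.   ] q6 74.1 open 39.4 F [-1.8  1.1  0.9]
(576, 254.5, 182, None) -> [   4.8   26.1 -410.7] turn 0
```

```bash
python3 -m jog '0 1 -10 0; 0 3 -30 0; 0 6 -60 0; 0 9 -95 0; 0 12 -135 0; 0 15 -175 0; 0 18 -215 0; 0 20 -255 0';  python3 -m jog '0 3 -40 0; 0 5 -80 0; 0 6 -115 0; 0 6 -140 0; 0 6 -152 0; 0 6 -156 0; 0 6 -156 0; 0 6 -156 0'; python3 - <<'E'
from h import *
for n in('scene','side'):
    c=save(n)
go((576,254.5,73,None),(576,254.5,78,None))
S=load('scene');D=load('side')
a=S['color'][90:230,320:470];b=D['color'][60:200,140:290]
cv2.imwrite('pics/v1.png',cv2.resize(np.hstack([a,b])[:,:,::-1],None,fx=2.66,fy=2.66,interpolation=cv2.INTER_CUBIC))
for c,x0,y0,k in((S,320,90,0),(D,140,60,150)):
  q=proj(c,[[.576,.2545,.011],[.576,.2545,.12]]);print((q-[x0,y0]+[k,0])*2.66)
E
```

```text
time: 5.4
ee_pos: [0.5681, 0.1016, 0.1813]
tcp_rot: [-88.3, 89.9, -178.2]
wrist_force: [0.5, -0.1, -1.1]
opening: 0.0394
time: 6.4
ee_pos: [0.5751, 0.2542, 0.1824]
tcp_rot: [47.4, 90.0, -42.6]
wrist_force: [0.8, -0.4, -1.8]
opening: 0.0392
t 6.5 p [575.1 254.3 182.4] jaw -0.1 xaxis [ 0.  0. -1.] q6 113.9 open 39.5 F [-0.2 -0.6 -2.2]
(576, 254.5, 73, None) -> [109.4   0.9  -0.2] turn 0
(576, 254.5, 78, None) -> [104.4   0.9  -0.2] turn 0
[[215.95640893 241.04798235]
 [244.85830717 162.74642549]]
[[672.57698779 226.95300508]
 [663.47816223 139.09928706]]
```

View pics/v1.png

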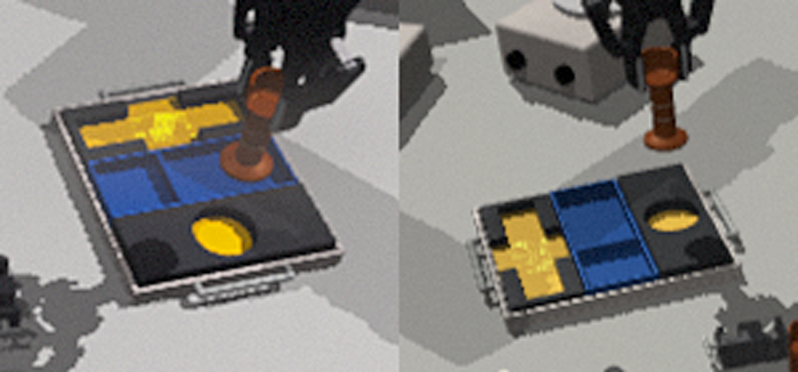

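The vessel hangs upright over the well: the foot is where predicted at (247,160) in the scene half, and the well is at (222,236). Lowering gently.

```bash
python3 -m jog '10 1 0 0; 30 1 0 0; 55 1 0 0; 75 1 0 0; 90 1 0 0; 98 1 0 0; 102 1 0 0; 104 1 0 0';  python3 -m jog '1 0 0 0; 1.5 0 0 0; 2 0 0 0; 2.5 0 0 0; 3 0 0 0; 3.5 0 0 0; 4 0 0 0; 4.3 0 0 0'
```

```text
time: 7.5
ee_pos: [0.5762, 0.2551, 0.0786]
tcp_rot: [114.1, 90.0, 24.1]
wrist_force: [-0.1, 1.1, -1.5]
opening: 0.039
time: 8.5
ee_pos: [0.576, 0.255, 0.0739]
tcp_rot: [-84.0, 90.0, -174.0]
wrist_force: [-0.1, -0.4, -0.5]
opening: 0.0394
```

```bash
python3 -m jog '0.3 0 0 0; 0.6 0 0 0; 0.8 0 0 0; 0.8 0 0 0; 0.8 0 0 0; 0.8 0 0 0; 0.8 0 0 0; 0.8 0 0 0';  python3 -m jog '0 0 0 0; 0 0 0 0; 0 0 0 0; 0 0 0 0; 0 0 0 0; 0 0 0 0; 0 0 0 0; 0 0 0 0' 1; python3 -m jog '-10 0 0 0; -40 0 0 0; -80 0 0 0; -110 0 0 0; -120 0 0 0; -120 0 0 0; -120 0 0 0; -120 0 0 0'; python3 - <<'E'
from h import *
go((671.5,-56,190,0))
E
```

```text
time: 9.5
ee_pos: [0.5761, 0.2551, 0.0738]
tcp_rot: [122.2, 90.0, 32.2]
wrist_force: [-2.3, -0.7, 5.1]
opening: 0.0391
time: 10.5
ee_pos: [0.576, 0.255, 0.0732]
tcp_rot: [-73.6, 90.0, -163.6]
wrist_force: [-0.6, -0.1, -0.3]
opening: 0.0855
time: 11.5
ee_pos: [0.5756, 0.2548, 0.1918]
tcp_rot: [-65.7, 89.9, -155.7]
wrist_force: [0.3, -0.4, 0.3]
opening: 0.0852
t 11.5 p [575.6 254.8 191.8] jaw -0.0 xaxis [-0.002 -0.001 -1.   ] q6 113.9 open 85.2 F [ 0.3 -0.4  0.3]
(671.5, -56, 190, 0) -> [  1.9  95.9 310.8] turn -0.0
```

```bash
python3 -m jog '0 10 30 0; 0 20 80 0; 0 35 135 0; 0 55 190 0; 20 75 240 0; 40 90 285 0; 60 96 312 0; 60 96 316 0' 0.33; python3 -m jog '0 0 0 0; 0 0 0 0; 0 0 0 0; 0 0 0 0; 0 0 0 0; 0 0 0 0; 0 0 0 0; 0 0 0 0';  python3 - <<'E'
from h import *
go((672,-62,4,-2))
c=save('wrist');crop(c,150,100,260,195,3,'w4.png')
for P in ([.672,-.062,.01],[.6705,-.097,.01],[.673,-.014,.01],status.get_obs()['ee_pos']): print((proj(c,[P])-[150,100])*3)
E
```

```text
time: 12.5
ee_pos: [0.671, -0.0627, 0.1302]
tcp_rot: [-94.0, 89.7, 175.9]
wrist_force: [-0.3, 0.6, 0.6]
opening: 0.028
time: 13.5
ee_pos: [0.672, -0.061, 0.1331]
tcp_rot: [-105.6, 90.0, 164.4]
wrist_force: [-0.1, 0.6, -0.6]
opening: 0.0287
t 13.5 p [672.  -61.  133.1] jaw -0.0 xaxis [-0.  0. -1.] q6 84.8 open 28.7 F [-0.1  0.6 -0.6]
(672, -62, 4, -2) -> [129.1   0.    1. ] turn 2.0
[[389.80995929 307.1138256 ]]
[[384.30806904 432.03031161]]
[[393.77233511 121.25434264]]
[[391.44638533 506.4032721 ]]
```

View pics/w4.png

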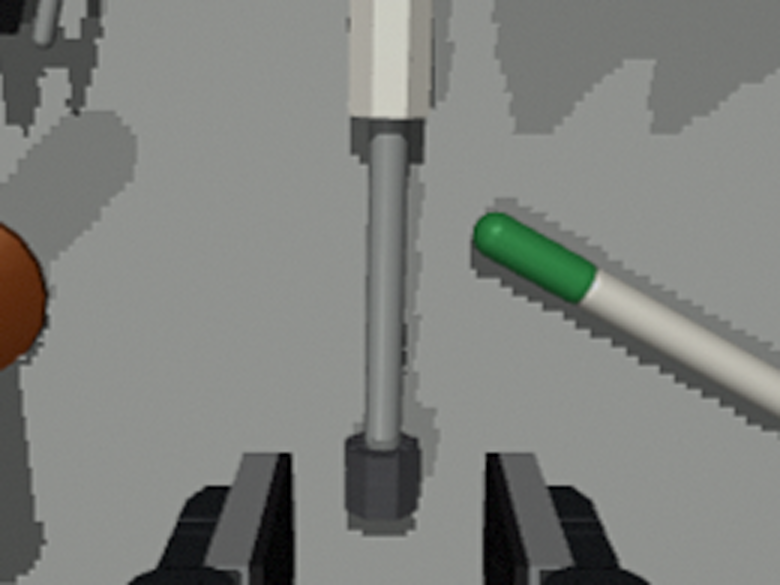

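The pestle is below: white head at the top, rod at column 386. Fingers are 29 mm open, and the pen clears by about 8 mm. Rod x≈671, origin y≈-48. Gripping at y=-62.

```bash
python3 -m jog '20 -1 1 0; 50 -1 1 0; 80 -1 1 0; 100 -1 1 1; 115 -1 1 1; 123 -1 1 1; 127 -1 1 1; 129 -1 1 1'; python3 -m jog '0 0 0 0; 0 0 0 0; 0 0 0 0; 0 0 0 0; 0 0 0 0; 0 0 0 0; 0 0 0 0; 0 0 0 0' 0 50; python3 -m jog '-2 0 0 0; -10 0 0 0; -25 0 0 0; -45 0 0 0; -65 0 0 0; -85 0 0 0; -100 0 0 0; -100 0 0 0'; python3 - <<'E'
from h import *
u=np.radians(-10.2)
C=np.array([576.3-156*np.cos(u),254.6-156*np.sin(u)]);yd=np.array([-np.sin(u),np.cos(u)])
print(C,yd); g=C-14*yd; print(g)
go((*g,104,-10.2),(*g,15,-10.2))
E
```

```text
time: 14.55
ee_pos: [0.6713, -0.062, 0.0047]
tcp_rot: [85.0, 90.0, -6.0]
wrist_force: [-0.2, -0.1, 0.1]
opening: 0.0285
time: 15.55
ee_pos: [0.6713, -0.0621, 0.0048]
tcp_rot: [85.8, 89.9, -5.2]
wrist_force: [-0.8, 0.0, 6.3]
opening: 0.0078
time: 16.55
ee_pos: [0.6717, -0.0621, 0.1059]
tcp_rot: [85.5, 89.9, -5.5]
wrist_force: [-0.5, -0.1, -0.8]
opening: 0.0079
[422.76548516 282.22521949] [0.17708474 0.98419561]
[420.28629879 268.44648098]
t 16.55 p [671.7 -62.1 105.9] jaw -1.0 xaxis [ 0.002 -0.    -1.   ] q6 85.7 open 7.9 F [-0.5 -0.1 -0.8]
(np.float64(420.2862987923241), np.float64(268.4464809782856), 104, -10.2) -> [   1.2 -257.1 -326.1] turn 9.2
(np.float64(420.2862987923241), np.float64(268.4464809782856), 15, -10.2) -> [  90.2 -257.3 -326.1] turn 9.2
```

```bash
python3 - <<'E'
from h import *
c=save('wrist');d=save('side')
cv2.imwrite('pics/p1.png',np.hstack([cv2.resize(c['color'][140:420,140:420,::-1],(400,400)),cv2.resize(d['color'][60:260,240:440,::-1],(400,400),interpolation=cv2.INTER_CUBIC)]))
E
```

```text
(no output)
```

View pics/p1.png

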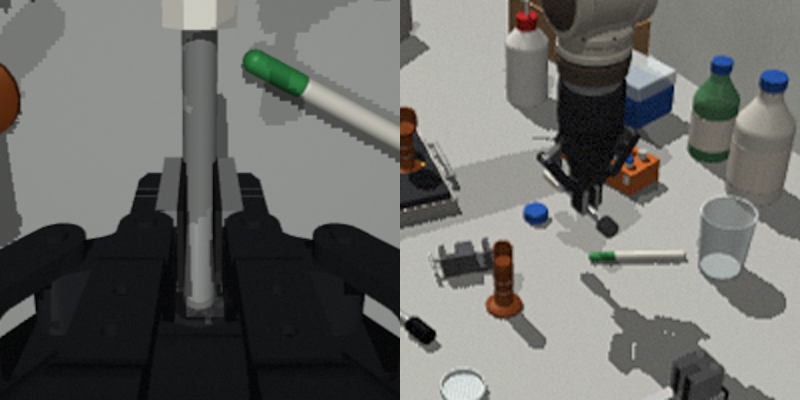

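The pestle is held level and clear of the bench. Carrying it over the groove.

```bash
python3 -m jog '-10 -5 -7 0; -20 -20 -25 0; -30 -40 -50 1; -35 -65 -82 2; -35 -95 -120 3; -35 -125 -158 4; -35 -155 -196 6; -35 -185 -234 8'; python3 - <<'E'
from h import *
go((420.3,268.4,140,-10.2))
E
```

```text
time: 17.65
ee_pos: [0.4885, 0.1764, 0.1394]
tcp_rot: [-142.4, 90.0, 118.5]
wrist_force: [1.0, 0.4, -1.1]
opening: 0.0075
t 17.65 p [488.5 176.4 139.4] jaw -9.1 xaxis [-0.  0. -1.] q6 118.9 open 7.5 F [ 1.   0.4 -1.1]
(420.3, 268.4, 140, -10.2) -> [ -0.6 -81.8 -80.1] turn 1.1
```

```bash
python3 -m jog '0 -20 -20 1; 0 -42 -41 1; 0 -62 -61 1; 0 -75 -73 1; 0 -81 -79 1; 0 -82 -80 1; 0 -82 -80 1; 0 -82 -80 1'; python3 - <<'E'
from h import *
go((420.3,268.4,15,-10.2))
c=save('side');s=save('scene')
w=save('wrist')
cv2.imwrite('pics/p2.png',np.hstack([cv2.resize(s['color'][90:230,320:460,::-1],(400,400),interpolation=cv2.INTER_CUBIC),cv2.resize(w['color'][140:420,140:420,::-1],(400,400),interpolation=cv2.INTER_CUBIC)]))
E
```

```text
time: 18.65
ee_pos: [0.422, 0.2666, 0.1391]
tcp_rot: [0.7, 90.0, -99.3]
wrist_force: [0.2, 0.8, -0.8]
opening: 0.0076
t 18.65 p [422.  266.6 139.1] jaw -10.1 xaxis [-0. -0. -1.] q6 132.3 open 7.6 F [ 0.2  0.8 -0.8]
(420.3, 268.4, 15, -10.2) -> [124.1  -2.   -1.5] turn 0.1
```

View pics/p2.png

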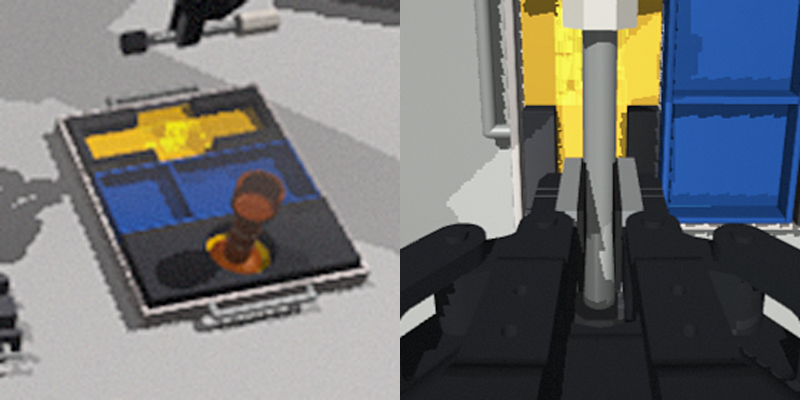

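```bash
python3 - <<'E'
from h import *
w=load('wrist');u=np.radians(-10.2);xd=np.array([np.cos(u),np.sin(u)]);yd=np.array([-np.sin(u),np.cos(u)])
C=np.array([422.77,282.2])
for x,y,z in((-20,-30,.023),(20,-30,.023),(-20,-14,.023),(-20,30,.023),(20,30,.023)):
    q=(C+x*xd+y*yd)/1e3;print(x,y,(proj(w,[[*q,z]])-140)*400/280+[400,0])
for p in ((555,105),(628,105)): 
    q=ray(w,((p[0]-400)*.7+140,p[1]*.7+140),.023)[:2]*1e3-C;print(np.round([q@xd,q@yd],1))
E
```

```text
-20 -30 [[559.39662771 116.2156935 ]]
20 -30 [[632.78825806 116.35893327]]
-20 -14 [[558.82577285  87.74515532]]
-20 30 [[557.15708924   4.52203904]]
20 30 [[635.16903344   4.68303733]]
[-22.3 -23.6]
[ 17.3 -23.6]
```

```bash
python3 -m jog '20 -3 -5 0; 50 -3 -5 0; 80 -3 -5 0; 98 -3 -5 0; 108 -3 -5 0; 114 -3 -5 0; 118 -3 -5 0; 120 -3 -5 0';  python3 -m jog '0.5 0 0 0; 1 0 0 0; 1.5 0 0 0; 2 0 0 0; 2.5 0 0 0; 3 0 0 0; 3.3 0 0 0; 3.5 0 0 0'
```

```text
time: 19.8
ee_pos: [0.4198, 0.2726, 0.0195]
tcp_rot: [133.4, 90.0, 33.4]
wrist_force: [0.3, 0.9, -0.7]
opening: 0.0074
time: 20.8
ee_pos: [0.4196, 0.2725, 0.0158]
tcp_rot: [58.3, 90.0, -41.7]
wrist_force: [-1.2, -0.6, 2.0]
opening: 0.0074
```

```bash
python3 -m jog '0 0 0 0; 0 0 0 0; 0 0 0 0; 0 0 0 0; 0 0 0 0; 0 0 0 0; 0 0 0 0; 0 0 0 0' 0.33; python3 -m jog '-5 0 0 0; -20 0 0 0; -50 0 0 0; -80 0 0 0; -105 0 0 0; -120 0 0 0; -120 0 0 0; -120 0 0 0'; python3 - <<'E'
from h import *
go((553,28,140,-15),(553,28,35,-15),(553,28,140,75))
w=save('wrist');crop(w,140,0,280,280,2,'p3.png')
E
```

```text
time: 21.8
ee_pos: [0.4196, 0.2725, 0.0157]
tcp_rot: [117.7, 90.0, 17.7]
wrist_force: [-0.8, 0.7, -0.7]
opening: 0.0284
time: 22.8
ee_pos: [0.4193, 0.2723, 0.1348]
tcp_rot: [-46.8, 89.9, -146.8]
wrist_force: [-0.4, 0.6, -0.1]
opening: 0.0281
t 22.8 p [419.3 272.3 134.8] jaw -10.0 xaxis [-0.001 -0.001 -1.   ] q6 133.0 open 28.1 F [-0.4  0.6 -0.1]
(553, 28, 140, -15) -> [ -5.2 174.1 217.4] turn 5.0
(553, 28, 35, -15) -> [ 99.8 174.2 217.3] turn 5.0
(553, 28, 140, 75) -> [ -5.2 174.1 217.4] turn -85.0
```

View pics/p3.png

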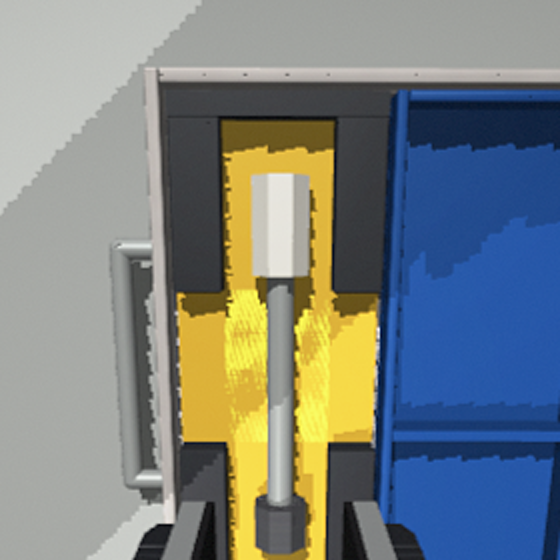

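The pestle lies in the groove with its white head at (281,225). Moving over the boss-head now and locating the bin from this same picture.

```bash
python3 -m jog '-10 15 20 -8; -20 37 50 -18; -25 63 80 -28; -25 91 113 -38; -25 119 147 -48; -25 145 180 -58; -25 165 205 -68; -25 174 217 -78' 0.6; python3 - <<'E'
from h import *
w=load('wrist');u=np.radians(-10.2);xd=np.array([np.cos(u),np.sin(u)]);yd=np.array([-np.sin(u),np.cos(u)])
C=np.array([576.3,254.6])-78*xd;print(C)
for p,l in (((402,92),(-38,97.5)),((400,437),(-36,-23.5)),((550,437),(0,-23.5))):
    q=ray(w,(p[0]/2+140,p[1]/2),.025)[:2]*1e3-C;print(np.round([q@xd,q@yd],1),l)
go((553,28,140,75))
E
```

```text
time: 23.85
ee_pos: [0.5534, 0.0269, 0.1593]
tcp_rot: [-151.6, 89.9, -173.4]
wrist_force: [1.1, 0.8, -0.0]
opening: 0.0512
[499.53274258 268.41260974]
[-39.4  99.4] (-38, 97.5)
[-34.1 -20.6] (-36, -23.5)
[ 22.7 -20.4] (0, -23.5)
t 23.85 p [553.4  26.9 159.3] jaw 68.2 xaxis [-0.002 -0.    -1.   ] q6 24.6 open 51.2 F [ 1.1  0.8 -0. ]
(553, 28, 140, 75) -> [19.3  0.9 -0.7] turn -6.8
```

```bash
python3 -m jog '0 0 0 -4; 0 0 0 -7; 0 0 0 -7; 0 0 0 -7; 0 0 0 -7; 0 0 0 -7; 0 0 0 -7; 0 0 0 -7'; python3 - <<'E'
from h import *
go((553,28,14,75))
w=save('wrist');crop(w,140,80,280,210,2.5,'b1.png')
f=lambda x,y,z:np.round((proj(w,[[x,y,z]])-[140,80])*2.5)
u=np.radians(-15);c,s=np.cos(u),np.sin(u)
for x,y in((0,0),(11,15),(-11,15),(-11,-15),(11,-15)): print(x,y,f(.553+(c*x-s*y)/1e3,.028+(s*x+c*y)/1e3,.032))
E
```

```text
time: 24.85
ee_pos: [0.5532, 0.0286, 0.1607]
tcp_rot: [15.0, 90.0, 0.0]
wrist_force: [0.1, 0.3, -0.3]
opening: 0.0513
t 24.85 p [553.2  28.6 160.7] jaw 75.0 xaxis [ 0.  0. -1.] q6 18.0 open 51.3 F [ 0.1  0.3 -0.3]
(553, 28, 14, 75) -> [ 1.467e+02 -6.000e-01 -1.000e-01] turn -0.0
0 0 [[349. 302.]]
11 15 [[395. 335.]]
-11 15 [[396. 268.]]
-11 -15 [[302. 268.]]
11 -15 [[303. 335.]]
```

View pics/b1.png

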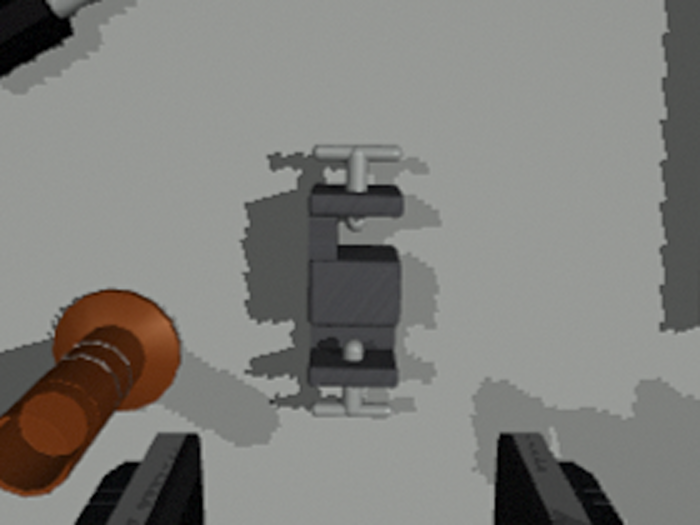

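The boss-head is square between the fingers, with its middle block at (354,292). Corrections are +1 mm in tool y, -2.5 mm in tool z and +1°.

```bash
python3 -m jog '20 1 -2.5 1; 50 1 -2.5 1; 80 1 -2.5 1; 110 1 -2.5 1; 130 1 -2.5 1; 140 1 -2.5 1; 145 1 -2.5 1; 146.5 1 -2.5 1'; python3 -m jog '0 0 0 0; 0 0 0 0; 0 0 0 0; 0 0 0 0; 0 0 0 0; 0 0 0 0; 0 0 0 0; 0 0 0 0' 0.2 70; python3 -m jog '-2 0 0 0; -10 0 0 0; -25 0 0 0; -45 0 0 0; -65 0 0 0; -85 0 0 0; -100 0 0 0; -100 0 0 0'; python3 - <<'E'
from h import *
u=np.radians(-10.2);xd=np.array([np.cos(u),np.sin(u)]);yd=np.array([-np.sin(u),np.cos(u)])
g=np.array([499.5,269.7])+36*yd;print(g)
go((*g,114,-10.2),(499.5,269.7,0,None))
E
```

```text
time: 25.9
ee_pos: [0.5514, 0.0302, 0.0146]
tcp_rot: [19.3, 90.0, 3.3]
wrist_force: [-1.1, -0.3, 0.3]
opening: 0.0513
time: 26.9
ee_pos: [0.5516, 0.0302, 0.0152]
tcp_rot: [21.1, 89.9, 5.1]
wrist_force: [-1.2, -0.2, 5.8]
opening: 0.028
time: 27.9
ee_pos: [0.5518, 0.0302, 0.1157]
tcp_rot: [19.8, 89.9, 3.8]
wrist_force: [-0.6, 0.4, -2.8]
opening: 0.0287
[505.87505065 305.13104189]
t 27.9 p [551.8  30.2 115.7] jaw 74.0 xaxis [ 0.002  0.    -1.   ] q6 19.1 open 28.7 F [-0.6  0.4 -2.8]
(np.float64(505.875050651505), np.float64(305.1310418868927), 114, -10.2) -> [   1.7  251.6 -119.9] turn 84.2
(499.5, 269.7, 0, None) -> [ 115.6  215.7 -116.5] turn 0
```

```bash
python3 -m jog '-25 8 -4 3; -45 30 -14 10; -50 62 -30 20; -50 98 -47 30; -50 135 -64 40; -50 172 -82 50; -50 205 -98 60; -50 232 -110 70'; python3 -m jog '0 0 0 3; 0 0 0 6; 0 0 0 9; 0 0 0 12; 0 0 0 14; 0 0 0 14; 0 0 0 14; 0 0 0 14'; python3 - <<'E'
from h import *
go((505.9,305.1,165,-10.2),(505.9,305.1,24,-10.2))
E
```

```text
time: 28.9
ee_pos: [0.5085, 0.2848, 0.1632]
tcp_rot: [-67.9, 89.9, -154.2]
wrist_force: [1.4, -0.8, -3.0]
opening: 0.028
time: 29.9
ee_pos: [0.5093, 0.2835, 0.1642]
tcp_rot: [-37.7, 90.0, -137.7]
wrist_force: [-0.3, 0.2, -2.9]
opening: 0.0282
t 29.9 p [509.3 283.5 164.2] jaw -10.0 xaxis [-0. -0. -1.] q6 129.1 open 28.2 F [-0.3  0.2 -2.9]
(505.9, 305.1, 165, -10.2) -> [ -0.8  -7.1 -20.7] turn 0.2
(505.9, 305.1, 24, -10.2) -> [140.2  -7.  -20.7] turn 0.2
```

Check the alignment over the bin numerically and with one picture before lowering.

```bash
python3 -m jog '0 -3 -8 0; 0 -6 -16 0; 0 -7 -20 0; 0 -7 -21 0; 0 -7 -21 0; 0 -7 -21 0; 0 -7 -21 0; 0 -7 -21 0'; python3 - <<'E'
from h import *
go((505.9,305.1,24,-10.2))
w=save('wrist');s=save('scene')
cv2.imwrite('pics/b2.png',np.hstack([cv2.resize(s['color'][70:210,320:460,::-1],(400,400),interpolation=cv2.INTER_CUBIC),cv2.resize(w['color'][140:420,140:420,::-1],(400,400),interpolation=cv2.INTER_CUBIC)]))
u=np.radians(-10.2);xd=np.array([np.cos(u),np.sin(u)]);yd=np.array([-np.sin(u),np.cos(u)])
for x,y in((-38,-23.5),(38,-23.5),(-38,60),(38,60)):
    q=(np.array([499.5,269.7])+x*xd+y*yd)/1e3;print(x,y,np.round((proj(w,[[*q,.025]])-140)*400/280+[400,0]))
E
```

```text
time: 30.9
ee_pos: [0.5061, 0.3053, 0.1642]
tcp_rot: [118.7, 90.0, 18.7]
wrist_force: [0.2, 0.9, -2.7]
opening: 0.0284
t 30.9 p [506.1 305.3 164.2] jaw -10.0 xaxis [ 0.  0. -1.] q6 131.1 open 28.4 F [ 0.2  0.9 -2.7]
(505.9, 305.1, 24, -10.2) -> [ 1.402e+02 -1.000e-01  2.000e-01] turn 0.2
-38 -23.5 [[537. 175.]]
38 -23.5 [[661. 175.]]
-38 60 [[533.  40.]]
38 60 [[666.  40.]]
```

View pics/b2.png

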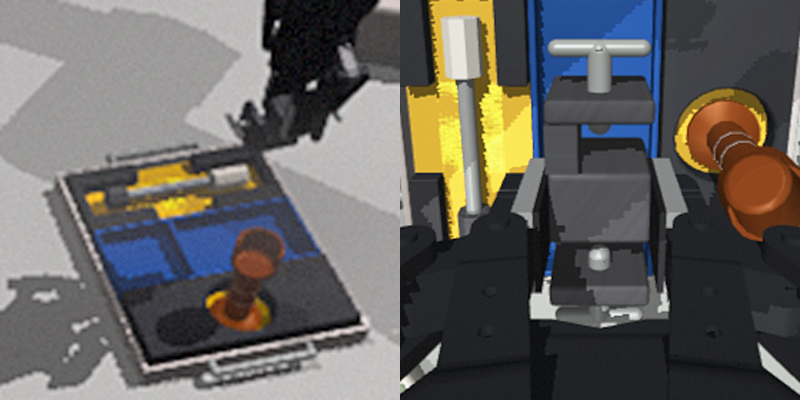

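The boss-head is centred over the long compartment (bin walls at columns 537 and 661, boss at 600). Lowering it, shifted 3 mm away from the vessel.

```bash
python3 -m jog '15 0 -3 0; 45 0 -3 0; 75 0 -3 0; 100 0 -3 0; 118 0 -3 0; 128 0 -3 0; 134 0 -3 0; 136 0 -3 0';  python3 -m jog '0.5 0 0 0; 1 0 0 0; 1.6 0 0 0; 2.2 0 0 0; 2.8 0 0 0; 3.4 0 0 0; 4 0 0 0; 4.4 0 0 0'
```

```text
time: 32.0
ee_pos: [0.5068, 0.3085, 0.0285]
tcp_rot: [132.6, 90.0, 32.6]
wrist_force: [-0.4, 0.2, -3.0]
opening: 0.0283
time: 33.0
ee_pos: [0.5066, 0.3084, 0.0243]
tcp_rot: [138.9, 90.0, 38.9]
wrist_force: [-2.9, -1.5, 5.1]
opening: 0.0284
```

```bash
python3 -m jog '0 0 0 0; 0 0 0 0; 0 0 0 0; 0 0 0 0; 0 0 0 0; 0 0 0 0; 0 0 0 0; 0 0 0 0' 0.42; python3 -m jog '-5 0 0 0; -20 0 0 0; -50 0 0 0; -80 0 0 0; -110 0 0 0; -130 0 0 0; -150 0 0 0; -150 0 0 0'; python3 - <<'E'
from h import *
S=load('scene');D=load('side')
for n,a,b in(('purple',(171,329),(501,470)),('greenA',(147,366),(541,421)),('greenB',(209,367),(564,478))):
    print(n,np.round(ray(S,(a[0]*.7,a[1]*.7),.048)*1e3),np.round(ray(D,(b[0]*.7,b[1]*.7),.048)*1e3))
go((515,-313,170,90))
E
```

```text
time: 34.0
ee_pos: [0.5065, 0.3084, 0.0238]
tcp_rot: [-162.0, 90.0, 98.0]
wrist_force: [-0.1, -0.1, -0.1]
opening: 0.0357
time: 35.0
ee_pos: [0.5073, 0.3088, 0.1764]
tcp_rot: [131.3, 89.8, 31.3]
wrist_force: [-0.3, -0.3, -0.2]
opening: 0.036
purple [ 469. -431.   48.] [ 468. -437.   48.]
greenA [ 521. -478.   48.] [ 560. -401.   48.]
greenB [ 560. -391.   48.] [ 529. -487.   48.]
t 35.0 p [507.3 308.8 176.4] jaw -10.0 xaxis [ 0.003  0.002 -1.   ] q6 131.3 open 36.0 F [-0.3 -0.3 -0.2]
(515, -313, 170, 90) -> [  5.2 115.6 611. ] turn 80.0
```

```bash
python3 -m jog '0 3 15 -3; 0 10 50 -9; 0 18 95 -16; 0 27 145 -23; 0 37 198 -30; 0 48 252 -37; 0 58 306 -44; 0 68 360 -50' 0.6; python3 - <<'E'
from h import *
go((515,-313,170,90))
E
```

```text
time: 36.0
ee_pos: [0.5105, -0.0597, 0.1733]
tcp_rot: [-149.3, 90.0, 160.9]
wrist_force: [0.9, -0.2, -0.7]
opening: 0.0512
t 36.0 p [510.5 -59.7 173.3] jaw 40.2 xaxis [-0.  0. -1.] q6 43.1 open 51.2 F [ 0.9 -0.2 -0.7]
(515, -313, 170, 90) -> [   3.3 -160.1  196.3] turn -49.8
```

```bash
python3 -m jog '-5 -30 37 -8; -10 -60 74 -16; -10 -90 110 -24; -10 -120 147 -32; -10 -142 174 -40; -10 -155 190 -46; -10 -160 196 -50; -10 -160 196 -50'; python3 -m jog '0 0 0 0; 0 0 0 0; 0 0 0 0; 0 0 0 0; 0 0 0 0; 0 0 0 0; 0 0 0 0; 0 0 0 0'; python3 - <<'E'
from h import *
go((515,-313,38,90))
w=save('wrist');crop(w,0,0,560,420,1.42,'j1.png')
for P in ([.515,-.313,.058],[.415,-.317,.03],[.515,-.313,.066]): print(np.round(proj(w,[P])*1.42))
E
```

```text
time: 37.0
ee_pos: [0.5141, -0.3113, 0.183]
tcp_rot: [147.1, 89.9, 147.0]
wrist_force: [-0.8, -0.4, 0.7]
opening: 0.0508
time: 38.0
ee_pos: [0.5144, -0.311, 0.1838]
tcp_rot: [93.8, 90.0, 93.8]
wrist_force: [0.2, -0.2, -0.1]
opening: 0.051
t 38.0 p [ 514.4 -311.   183.8] jaw 90.0 xaxis [-0.  0. -1.] q6 -31.2 open 51.0 F [ 0.2 -0.2 -0.1]
(515, -313, 38, 90) -> [145.8  -2.    0.6] turn -0.0
[[394. 288.]]
[[387. 103.]]
[[394. 292.]]
```

View pics/j1.png

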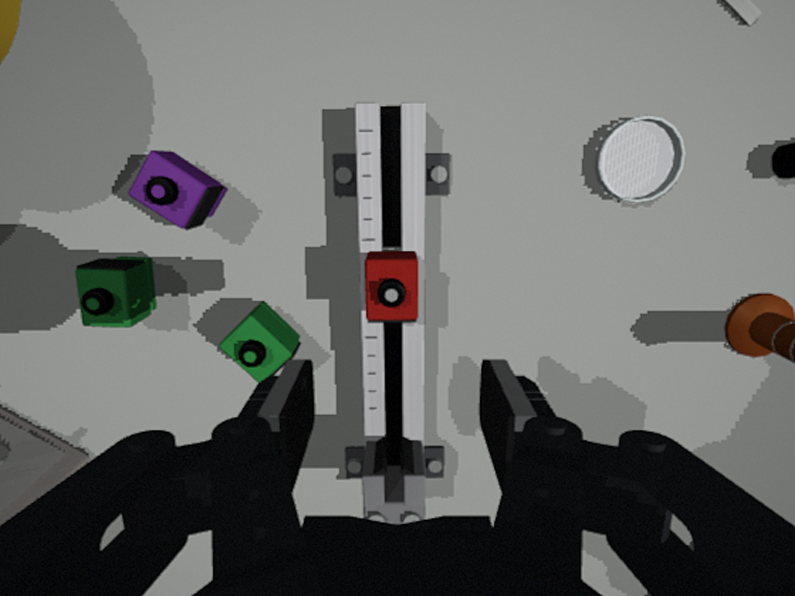

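```bash
python3 - <<'E'
from h import *
w=load('wrist')
A=ray(w,(390.5/1.42,104/1.42),.03)*1e3;B=ray(w,(394/1.42,435/1.42),.03)*1e3
K=ray(w,(391/1.42,294/1.42),.066)*1e3;T=ray(w,(391.5/1.42,288/1.42),.058)*1e3
print(A,B,K,T,'yaw',np.degrees(np.arctan2(B[1]-A[1],B[0]-A[0])))
E
```

```text
[ 415.59770105 -315.02305119   30.        ] [ 624.48055847 -313.48354503   30.        ] [ 516.3822686  -314.70684454   66.        ] [ 515.05200037 -314.51157888   58.        ] yaw 0.4222730836496912
```

The red jaw is at j1 (391,290) with its knob at (516,-314.6); the green and purple blocks are decoys. The rail's yaw is about 0.4° and its open end is at x≈415.5, so the jaw is clear below x≈397.

```bash
python3 -m jog '20 -3.5 1.5 0; 50 -3.5 1.5 0; 80 -3.5 1.5 -0.4; 110 -3.5 1.5 -0.4; 130 -3.5 1.5 -0.4; 140 -3.5 1.5 -0.4; 144 -3.5 1.5 -0.4; 146 -3.5 1.5 -0.4'; python3 -m jog '0 0 0 0; 0 0 0 0; 0 0 0 0; 0 0 0 0; 0 0 0 0; 0 0 0 0; 0 0 0 0; 0 0 0 0' 0.2 40;  python3 -m jog '0 0 -1 0; 0 0 -3 0; 0 0 -6 0; 0 0 -10 0; 0 0 -14 0; 0 0 -17 0; 0 0 -20 0; 0 0 -20 0'
```

```text
time: 39.05
ee_pos: [0.5163, -0.3147, 0.0384]
tcp_rot: [-32.5, 89.9, -32.1]
wrist_force: [0.5, 0.2, -0.0]
opening: 0.0511
time: 40.05
ee_pos: [0.5163, -0.3148, 0.0387]
tcp_rot: [-33.1, 89.9, -32.7]
wrist_force: [0.0, 0.1, 5.9]
opening: 0.0293
time: 41.05
ee_pos: [0.4965, -0.3149, 0.0386]
tcp_rot: [-24.0, 89.9, -23.6]
wrist_force: [2.9, 0.9, 5.8]
opening: 0.0293
```

```bash
python3 -m jog '0 0 -4 0; 0 0 -11 0; 0 0 -19 0; 0 0 -28 0; 0 0 -37 0; 0 0 -45 0; 0 0 -51 0; 0 0 -54 0'; python3 -m jog '0 0 -5 0; 0 0 -13 0; 0 0 -22 0; 0 0 -31 0; 0 0 -40 0; 0 0 -47 0; 0 0 -53 0; 0 0 -57 0'; python3 - <<'E'
from h import *
go((387,-315.5,38,90.4))
E
```

```text
time: 42.05
ee_pos: [0.4426, -0.3153, 0.0386]
tcp_rot: [-21.0, 89.9, -20.6]
wrist_force: [3.0, 0.0, 6.1]
opening: 0.0291
time: 43.05
ee_pos: [0.3839, -0.315, 0.037]
tcp_rot: [149.3, 89.9, 149.7]
wrist_force: [-0.1, -0.6, -1.3]
opening: 0.0295
t 43.05 p [ 383.9 -315.    37. ] jaw 90.4 xaxis [-0.002  0.001 -1.   ] q6 -39.7 open 29.5 F [-0.1 -0.6 -1.3]
(387, -315.5, 38, 90.4) -> [-1.  -0.5  3.1] turn -0.0
```

The jaw is out of the slot and carried (about -1.3 N). Lifting it and moving to the short compartment.

```bash
python3 -m jog '-8 0 0 0; -25 0 0 0; -50 0 0 0; -75 0 0 0; -90 15 2 0; -95 45 8 0; -95 80 15 1; -95 120 23 2'; python3 - <<'E'
from h import *
go((489,211.1,130,79.8))
E
```

```text
time: 44.05
ee_pos: [0.4071, -0.1936, 0.1333]
tcp_rot: [0.7, 90.0, -1.0]
wrist_force: [-0.9, -0.6, -1.9]
opening: 0.0293
t 44.05 p [ 407.1 -193.6  133.3] jaw 88.3 xaxis [ 0. -0. -1.] q6 -23.8 open 29.3 F [-0.9 -0.6 -1.9]
(489, 211.1, 130, 79.8) -> [  3.4 406.9  70.1] turn 8.5
```

```bash
python3 -m jog '0 40 7 1; 0 80 14 2; 0 120 21 3; 0 160 28 4; 0 200 35 5; 0 240 41 6; 0 280 48 7; 0 315 54 8'; python3 -m jog '0 30 5 0.5; 0 55 9 0.5; 0 75 13 0.5; 0 86 15 0.5; 0 91 16 0.5; 0 92 16 0.5; 0 92 16 0.5; 0 92 16 0.5'; python3 - <<'E'
from h import *
go((489,211.1,33,79.8))
w=save('wrist');s=save('scene')
c=save('side')
# check alignment of projected compartment in wrist: print for later
E
```

```text
time: 45.05
ee_pos: [0.4694, 0.1203, 0.1333]
tcp_rot: [60.8, 90.0, 51.2]
wrist_force: [0.8, 0.6, -2.3]
opening: 0.0293
time: 46.05
ee_pos: [0.5009, 0.2057, 0.1329]
tcp_rot: [13.5, 90.0, 3.3]
wrist_force: [-0.6, -0.6, -1.4]
opening: 0.0291
t 46.05 p [500.9 205.7 132.9] jaw 79.9 xaxis [ 0.  0. -1.] q6 32.5 open 29.1 F [-0.6 -0.6 -1.4]
(489, 211.1, 33, 79.8) -> [ 99.9   3.2 -12.7] turn 0.1
```

```bash
python3 -m jog '0 1 -6 0; 10 3 -11 0; 30 3 -12.5 0; 55 3 -12.5 0; 75 3 -12.5 0; 87 3 -12.5 0; 93 3 -12.5 0; 96 3 -12.5 0'; python3 -m jog '0.6 0 0 0; 1.2 0 0 0; 1.8 0 0 0; 2.4 0 0 0; 3 0 0 0; 3.6 0 0 0; 4.2 0 0 0; 4.6 0 0 0'
```

```text
time: 47.2
ee_pos: [0.4893, 0.2114, 0.0369]
tcp_rot: [31.1, 90.0, 21.0]
wrist_force: [-0.3, -0.4, -1.7]
opening: 0.0292
time: 48.2
ee_pos: [0.4892, 0.2113, 0.0326]
tcp_rot: [28.4, 90.0, 18.3]
wrist_force: [-2.2, -2.0, 4.9]
opening: 0.0292
```

Contact at the expected height. Releasing, retreating straight up and taking the last check view.

```bash
python3 -m jog '0 0 0 0; 0 0 0 0; 0 0 0 0; 0 0 0 0; 0 0 0 0; 0 0 0 0; 0 0 0 0; 0 0 0 0' 0.45; python3 -m jog '-5 0 0 0; -20 0 0 0; -50 0 0 0; -85 0 0 0; -120 0 0 0; -150 0 0 0; -170 0 0 0; -180 0 0 0';  python3 -m jog '0 -10 0 0; 0 -40 0 0; 0 -80 0 0; 0 -120 0 0; 0 -160 0 0; 0 -190 0 0; 0 -200 0 0; 0 -200 0 0'; python3 - <<'E'
from h import *
go()
s=save('scene');c=save('side')
A=cv2.resize(s['color'][100:220,320:460,::-1],(466,400),interpolation=cv2.INTER_CUBIC)
B=cv2.resize(c['color'][110:310,160:330,::-1],(340,400),interpolation=cv2.INTER_CUBIC)[:,:334]
cv2.imwrite('pics/f.png',np.hstack([A,B]))
E
```

```text
time: 49.2
ee_pos: [0.4892, 0.2113, 0.0322]
tcp_rot: [41.3, 90.0, 31.2]
wrist_force: [0.8, -0.0, -0.2]
opening: 0.0384
time: 50.2
ee_pos: [0.4895, 0.2115, 0.2144]
tcp_rot: [34.0, 89.9, 23.9]
wrist_force: [-0.2, 0.3, -0.3]
opening: 0.0383
time: 51.2
ee_pos: [0.4538, 0.014, 0.2117]
tcp_rot: [-178.9, 90.0, 170.9]
wrist_force: [-0.2, 0.3, 0.2]
opening: 0.0383
t 51.2 p [453.8  14.  211.7] jaw 79.8 xaxis [-0.001  0.    -1.   ] q6 11.9 open 38.3 F [-0.2  0.3  0.2]
```

View pics/f.png

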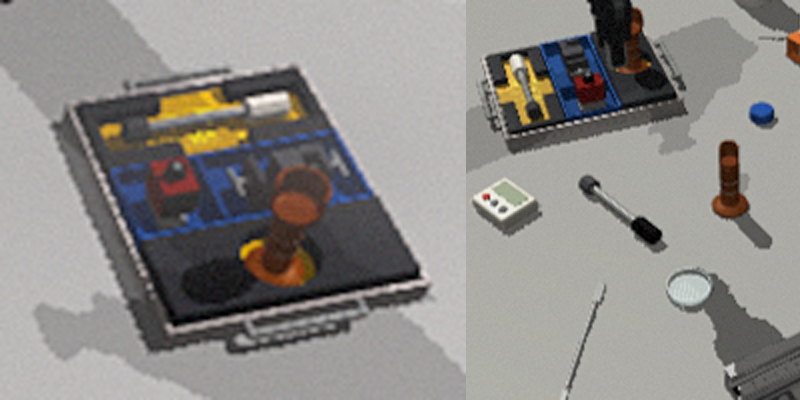

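The last view shows all four parts in place. The vessel stands in the well at (285,240), the pestle lies in the groove and the red jaw stands in the short compartment at (172,190). The boss-head lies in the long compartment at (290,165). The tube and black-headed rod appear unmoved.

```bash
python3 -c "
from workcell import bot
print(bot.job_done())"
```

```text
the job is handed in; nothing more can be done
None
```

I packed all four parts one at a time in the order asked and handed the job in at about 51 s of the 109 s allowed; `bot.job_done()` returns no verdict.

- **Vessel:** it stands upright in the round well.
- **Pestle:** it lies in the groove, white head towards +y.
- **Boss-head:** it lies in the long compartment. Part of it is hidden behind the vessel in the final view, so I judge it flat mainly from where it touched down, at the expected height to within 0.5 mm.
- **Red jaw:** I slid it off the rail's open end and lifted it out there. It stands in the short compartment.

**Checks:** contact forces read at the end of each move stayed at about 6 N or less, but I did not record peaks within a move. In the last pictures the sample tube and the black-headed rod appear unmoved.

**What failed or disagreed:**
- My first move was refused because of a format error, and nothing moved.
- The wrist camera and the fixed cameras differed by up to about 6 mm, so I used values in between.
- The fingers closed to 7.8 mm on the 10 mm pestle rod, so the grip was probably above the rod's middle. It held all the way to the groove.

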